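# Press a circuit board home in its jig with a packing block

## Robot

A 6-joint arm with a two-finger parallel gripper is mounted at the origin on the work surface. World frame = base frame: x ahead of the robot, y to its left, z up, the work surface at z = 0. Lengths are in m, angles in rad, forces in N, time in s.
With the tool pointing down it reaches from about 0.25 to 0.775 m from the base axis. Payload 4 kg.
Tool frame: the origin (TCP) lies at the very end of the fingers, on their centre line; the grasp point (between the pads) lies hold_point_z behind it (hold_point_z is the distance from the TCP to the grasp point, in m); z points along the fingers, y is the direction in which the jaws open and shut (so a half turn about z gives the same grasp; the last joint's range is limited). The gripper opens to 94 mm and grips with 3 to 60 N. Pads are 16 mm wide; open, the fingers measure 119 mm over their backs; the gripper's body (75 mm by 177 mm) begins 78 mm behind the grasp point.
Start: joints at [1.157, 0.087, 1.371, -0, 1.684, -0.103], TCP at [0.168, 0.524, 0.206] pointing down, gripper open.
Joint ranges: [-3.1, 3.1], [-0.76, 2.03], [0.27, 2.55], [-1.08, 4.22], [0.17, 2.65], [-2.57, 2.57]. Speed limits (rad/s): [2.79, 2.79, 3.14, 3.14, 3.14, 3.14].

## Interface

Orientations are given as [roll, pitch, yaw] about the fixed x, y, z axes, in that order (R = Rz(yaw) Ry(pitch) Rx(roll)).
In Python, from bench import * gives the robot as it stands.
- The arm moves only by the tool step_arm, never from a script. Its argument "increments" is text: rows parted by semicolons, each of 6 numbers parted by spaces: the shift along the tool's x, y, z in cm, then the turn, a rotation vector about the tool's x, y, z in rad. A call has 1 to 5 rows; each row shifts and turns the commanded pose from where the row before left it, along the tool's axes as they then stand; what a row does not reach is not made up. A row lasts 1/10 s, in which the tool goes at most 50 mm and 8.59 degrees, less where a joint would pass 70% of its speed; a pose out of reach is approached as far as the arm can. A call is refused whole if a number of a shift passes 5 or a number of a turn 0.15, either way. A call with a gripper value outside its range is refused whole. "claw" is the gripper's target within -1 to 1 (shut at 1, half-way at 0, fully open at -1), set as the call begins (left out, the last holds). The fingers move at their own pace and stop on an object; the grip force is fixed at half the most. Time passes only in rows, so rows that do not move let the fingers close. It gives the time, the measured TCP pose, the force and the opening at its end, in the units of the state.
- get_obs(): the state, without advancing time (a new reading comes with each control period).
- snapshot(name): name is "scene" or "side" or "wrist"; returns the picture (400x640x3 uint8, red, green, blue); there is no depth.
- calibration(name): a dict with "camera_matrix" (3x3 intrinsics, pixels), "k1" (the pictures are not rectified: a ray, as slopes to the right and down, at radius r is drawn at 1 + k1 r^2 times it, then the intrinsics apply), "eye" and "orientation" of the camera in the world; the wrist camera has in their place "tool_from_camera" (4x4, takes a point from camera to tool coordinates, whose origin is the TCP and whose axes are the flange's). Camera axes: x right, y up, looking along -z (the intrinsics and any distortion apply to the point x, -y, -z); pixel columns grow to the right and rows downward; lengths in m; the calibration is good to about 2 mm. A picture is of the moment at which its call begins: read the wrist's pose just before it. calibration takes no time and is no camera call.
- close_job(): hands the job in, once; it reports no verdict.
The state is a dict: "time": time; "joint_positions": joint angles; "qvel": joint speeds; "joint_torque": joint torques, N m; "tool_pos": TCP position; "ee_rot": TCP orientation; "wrist_force": force on the tool from outside, world axes, zero at the start; "wrist_torque": the same for the moment, N m; "width": finger opening in m.
Only numpy, scipy, OpenCV 4.12 (cv2) and the standard library are available. Lean on these libraries where they do the work, as an engineer would, in place of code of your own. Each camera call takes 0.05 s, during which the arm holds its last target. There are 200 camera calls.

## Task

The circuit board lies loose in its aluminium jig, a little short of the far fence. Take the packing block with the white foot, lower it upright, foot down onto the jig's base, into the gap between board and near rail at the only place where the gap is wide enough for it, and push the board away with it until the board's whole far edge is flush against the fence; finish holding the block and still pressing the board firmly against the fence. Touch the board only with the block, and leave the multimeter, screwdriver and jar alone.

Things in the scene. Friction and masses are not known exactly. Their poses are not given: they have to be found in the camera images.
- block_center (a point): Centre (half-way up) of the loose packing block (grey plastic grip on a slippery white nylon foot) standing upright on the bench, 80 mm tall, 70 g; z is its upright axis. The foot (lowest 30 mm) is 18 mm (x) by 28 mm (y), with a half-round upright rib amid each x face; the grip above it is 14 mm (x) by 24 mm (y), from 10 mm below the centre to the top. Same after a half turn about z.
- block: The same packing block; origin at the centre of its underside, 40 mm below block_center, same axes.
- jig: Fixed aluminium slab of the board jig, reaching x -94 to +78, y -100 to +100 mm from its origin, which lies at bench level; the slab's top is at z = 10 mm. x points from near rail to far fence (pushing direction, roughly away from the robot, turned up to 0.3 rad), y along the fence.
- fence: Fixed steel fence on the jig's far side; its origin is that of the jig. The flat face that the board must touch is at x = +55 mm in the jig's frame, 184 mm long along y, its top 34 mm above the bench.
- pad_shallow: One of three fixed steel pads, 40 mm wide (y), side by side in varying order at jig y -41, 0, +41 mm: the near rail, top 24 mm above the bench. Origin: middle of its rear foot edge (jig x -90 mm), on the slab's top; axes as the jig's. The shallowest: front face at its x = 23 mm; gap to the board 24 to 30 mm at the start, 32 mm when flush: only here the 18 mm foot fits.
- pad_mid: Second pad, same axes and origin place, front face at x = +41 mm: gap to the board at most 14 mm, too narrow.
- pad_deep: Third pad, same axes and origin place, front face at x = +43 mm: gap to the board at most 12 mm, too narrow.
- board: Loose circuit board on a flat aluminium carrier, lying on the slab: 90 (x) by 172 (y) by 12 mm, about 200 g, origin under its centre, x to the fence. Parts stand up to 12 mm above it, under 2 mm in the 30 mm next to the near edge. Starts 4 to 7 mm short of the fence, askew up to 0.03 rad; flush, its origin is at jig x = 10 mm. Smooth: 1 N slides it; 8 to 15 N press it straight.
- meter: Yellow and black handheld multimeter lying on the bench, 190 x 92 x 48 mm, origin under its centre; leave alone.
- driver: Screwdriver lying on the bench along its x axis; leave alone.
- flux_jar: Small capped jar, 52 mm wide and 60 mm tall, origin under its centre; leave alone.
Things that resemble listed ones, but are neither listed nor needed, are in the scene too. Leave any purple or red look-alike of the board alone.

How it is judged:
On the way:
1. the block stands in the wide part of the gap, its foot down on the jig's slab (z of block in the frame of jig between 0.007 and 0.014 m and y of block in the frame of pad_shallow between -0.014 and 0.014 m and x of block in the frame of pad_shallow above 0.028 m and x of block in the frame of board below -0.05 m and angle between block's own z axis and vertical below 0.14 rad), for 0.1 s.
At the end, for the whole second after the job is handed in: Fingers hold the block upright (8 deg), foot within 4 mm of the slab, within 14 mm of the shallow pad's middle; the board lies flat, far edge within 1.5 mm of the fence and parallel within 0.015 rad; block presses board, and board presses fence, with over 2 N, at rest (all of step 1 and x of board in the frame of jig between 0.0085 and 0.0125 m and angle between the x axis of board and the x axis of jig, either way round below 0.015 rad and z of board in the frame of jig below 0.0125 m and angle between board's own z axis and vertical below 0.03 rad and contact force between board and fence above 2 N and contact force between block and board above 2 N and contact force between the fingers and block above 1 N and linear speed of board below 0.01 m/s); the arm keeps its last pose, push and grip.
It fails at once if the robot itself touches the board (contact force between any of the arm, the fingers and board above 0.5 N).
It fails at once if the multimeter is disturbed (distance of meter from where it was at the start of the episode above 0.02 m).
It fails at once if the screwdriver is disturbed (distance of driver from where it was at the start of the episode above 0.02 m).
It fails at once if the jar is disturbed (distance of flux_jar from where it was at the start of the episode above 0.02 m).
It also fails if it takes over 35 s, if anything falls off the work surface, if the arm or the gripper's body presses on something with over 40 N, if the wrist force passes 120 N, or if a joint passes its speed limit or range.

## Working session

There is one attempt and no reset: what is moved stays moved. The work goes in short steps, Python scripts to look and compute and a tool call to move; the robot and the scene stay as the last step left them, time stands still between calls to the robot, and variables do not carry over. Pictures are saved under pics/ and viewed, about 8 in all and at most 12, crops included, and the job is handed in when it is done.

Besides the shell and the picture viewer there is one more tool, called after ">>>" as name(argument=value, ...) on one line, values as JSON. step_arm: Moves the arm, as the interface text tells. Its arguments: {"type":"object","properties":{"increments":{"type":"string"},"claw":{"type":"number"}},"required":["increments"]}

```bash
mkdir -p pics; ls; python3 - <<'E'
from bench import *
import cv2
o=get_obs(); print(o)
for n in ("scene","side","wrist"):
    c=calibration(n); print(n,c)
    cv2.imwrite(f"pics/{n}0.png",snapshot(n)[:,:,::-1])
E
```

```text
pics
{'time': 0.0, 'joint_positions': array([ 1.15689318e+00,  8.79335022e-02,  1.37222427e+00, -2.56793104e-05,
        1.68359398e+00, -1.03133366e-01]), 'qvel': array([-2.19600596e-03, -9.10797325e-05,  2.51399278e-04,  1.16151052e-03,
        1.47570139e-03,  1.49964822e-03]), 'joint_torque': array([-1.56386712e-03, -3.40169120e+01, -3.02430046e+01,  7.16681918e-02,
        3.26802337e-02, -1.50625842e-04]), 'tool_pos': array([0.16799708, 0.52314639, 0.20433114]), 'ee_rot': array([-3.13944240e+00, -1.96893233e-04,  2.83081980e+00]), 'wrist_force': array([-0.20441528, -0.05166833, -0.63249313]), 'wrist_torque': array([-0.02651575, -0.01524031, -0.01213447]), 'width': 0.09430670273691197}
scene {'camera_matrix': array([[392.40207714,   0.        , 319.25421274],
       [  0.        , 392.40207714, 200.38591837],
       [  0.        ,   0.        ,   1.        ]]), 'k1': -0.055711402901847694, 'eye': array([1.13666412, 0.63544663, 0.69099846]), 'orientation': array([ 9.40946881e-01, -1.78753707e-03,  2.45696698e+00])}
side {'camera_matrix': array([[456.23583573,   0.        , 323.47805112],
       [  0.        , 456.23583573, 208.20071555],
       [  0.        ,   0.        ,   1.        ]]), 'k1': -0.06855110161766514, 'eye': array([ 0.41153749, -0.64434982,  0.74915097]), 'orientation': array([ 0.7603787 ,  0.01587953, -0.22088848])}
wrist {'camera_matrix': array([[277.60497259,   0.        , 323.97948814],
       [  0.        , 277.60497259, 199.5217319 ],
       [  0.        ,   0.        ,   1.        ]]), 'k1': -0.010283299339735647, 'tool_from_camera': array([[ 2.43644996e-04,  9.66703697e-01,  2.55898228e-01,
         7.50246737e-02],
       [ 9.99999785e-01, -3.91420172e-04,  5.26546762e-04,
        -2.26414095e-04],
       [ 6.09178429e-04,  2.55898045e-01, -9.66703584e-01,
        -1.80172605e-01],
       [ 0.00000000e+00,  0.00000000e+00,  0.00000000e+00,
         1.00000000e+00]])}
```

View pics/scene0.png

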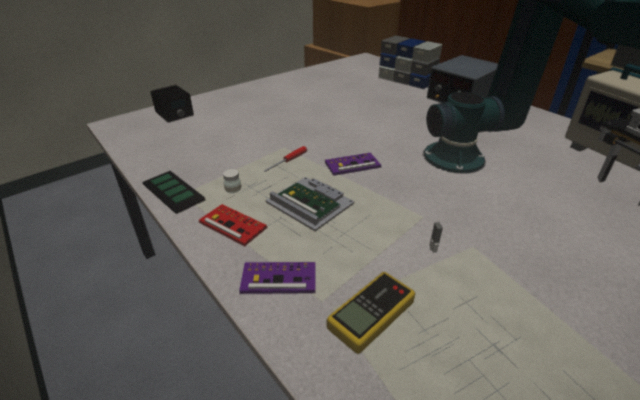

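View pics/side0.png

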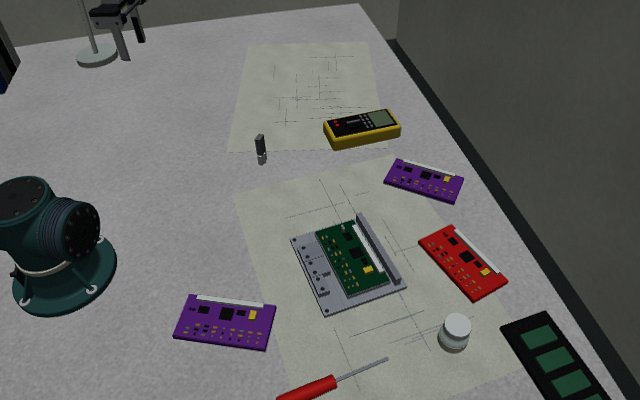

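The block is the grey peg at scene (436,237) and side (261,150). The jig is at scene (310,203) and side (348,262), with the green board in it. The look-alikes are the purple and red boards. Next I'll triangulate and enlarge the block and jig.

```bash
cat > h.py <<'E'
from bench import *
import numpy as np, cv2
from scipy.spatial.transform import Rotation as R
def cam(n,obs=None):
    c=calibration(n)
    if n=="wrist":
        o=obs or get_obs(); T=np.eye(4); T[:3,:3]=R.from_euler('xyz',o['ee_rot']).as_matrix(); T[:3,3]=o['tool_pos']
        T=T@c['tool_from_camera']; Rm,e=T[:3,:3],T[:3,3]
    else: Rm,e=R.from_euler('xyz',c['orientation']).as_matrix(),np.array(c['eye'])
    return c['camera_matrix'],c['k1'],Rm,e
def ray(C,uv):
    K,k,Rm,e=C; s=cv2.undistortPoints(np.array([[uv]],float),K,np.array([k,0,0,0.]))[0,0]
    d=Rm@np.array([s[0],-s[1],-1]); return e,d/np.linalg.norm(d)
def plane(C,uv,z): e,d=ray(C,uv); return e+d*(z-e[2])/d[2]
def proj(C,p):
    K,k,Rm,e=C; q=Rm.T@(np.array(p)-e); s=np.array([q[0],-q[1]])/-q[2]; s=s*(1+k*(s@s)); return K[:2,:2]@s+K[:2,2]
def tri(C1,a,C2,b):
    e1,d1=ray(C1,a); e2,d2=ray(C2,b); A=np.stack([d1,-d2],1); t=np.linalg.lstsq(A,e2-e1,rcond=None)[0]
    p,q=e1+t[0]*d1,e2+t[1]*d2; return (p+q)/2,np.linalg.norm(p-q)
E
python3 - <<'E'
from h import *
a=cv2.imread('pics/scene0.png');b=cv2.imread('pics/side0.png')
f=lambda im,x,y,w,h,W,H:cv2.resize(im[y:y+h,x:x+w],(W,H),interpolation=cv2.INTER_CUBIC)
t=np.hstack([f(b,285,205,125,115,480,442),f(b,245,125,32,45,320,442)])
u=np.hstack([f(a,262,170,100,62,500,310)[:158*2-6],f(a,415,215,50,52,300,310)])
cv2.imwrite('pics/crop1.png',t); print(t.shape)
S,D=cam('scene'),cam('side')
print(tri(S,(437,224),D,(260,136)),tri(S,(434,250),D,(262,163)))
E
```

```text
(442, 800, 3)
(array([0.444865  , 0.24620835, 0.08131543]), np.float64(0.00021633630934233703)) (array([ 0.43961043,  0.2509197 , -0.00597487]), np.float64(0.0018117878245483775))
```

View pics/crop1.png

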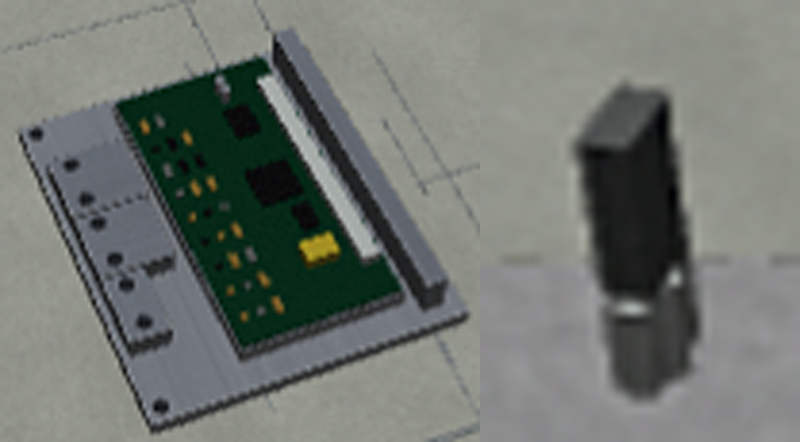

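The right crop confirms the block: grey grip on a white foot, height about 81 mm by triangulation, standing at about (0.443, 0.248). In the left crop the lowest pad, at side px (323,291), has the shortest front, so it is the shallow one. The only green board is the one in the jig. I'll move above the block.

>>> step_arm(increments="-4.3 -2.2 0 0 0 0;-4.3 -2.2 0 0 0 0;-4.3 -2.2 0 0 0 0;-4.3 -2.2 0 0 0 0;-4.3 -2.2 0 0 0 0", claw=-1)

```text
time: 0.65
tool_pos: [0.3401, 0.3516, 0.2052]
ee_rot: [-3.142, -0.0, 2.831]
wrist_force: [1.0, 0.4, 0.2]
width: 0.094
```

>>> step_arm(increments="-4.3 -2.2 0 0 0 0;-2.2 -2.2 0 0 0 0;0 0 0 0 0 0;0 0 0 0 0 0")

```text
time: 1.05
tool_pos: [0.3877, 0.2912, 0.2052]
ee_rot: [3.141, -0.001, 2.829]
wrist_force: [0.3, 0.1, -0.6]
width: 0.0938
```

```bash
python3 - <<'E'
from h import *
import bench
print([x for x in dir(bench) if not x.startswith('_')])
o=get_obs(); print(o['tool_pos'],o['ee_rot'])
cv2.imwrite('pics/w1.png',snapshot('wrist')[:,:,::-1])
np.save('w1.npy',np.r_[o['tool_pos'],o['ee_rot']])
C=cam('wrist',o);print('block top pred',proj(C,(.444,.247,.08)),proj(C,(.443,.248,0)))
D=cam('side')
for n,(x,y) in dict(nl=(20,130),nr=(152,430),fr=(468,318)).items():
    print(n,plane(D,(285+x/3.84,205+y/3.84),.01))
E
```

```text
['IKError', 'calibration', 'close_job', 'get_obs', 'hold_point_z', 'snapshot']
[0.38767065 0.29117399 0.20523032] [ 3.14139542e+00 -9.33996004e-04  2.82917744e+00]
block top pred [303.58441921 249.26292516] [307.88504249 225.21317175]
nl [ 0.46646446 -0.0262715   0.01      ]
nr [ 0.49596013 -0.2240402   0.01      ]
fr [ 0.66356176 -0.19881121  0.01      ]
```

View pics/w1.png

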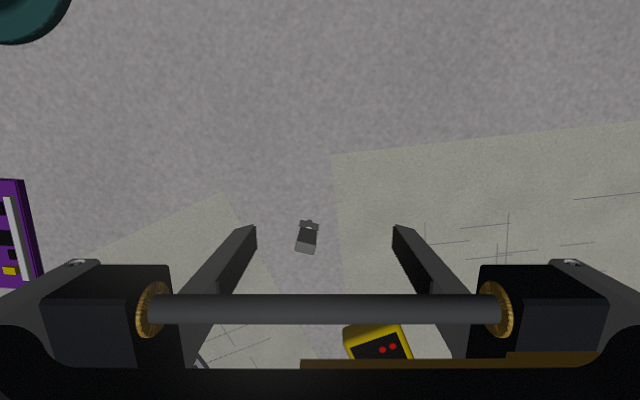

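The wrist view shows the block at (307,240), its top face near (306,249), where it was predicted. The jig yaw is about 0.149 rad. I'll enlarge the block to get its yaw.

```bash
python3 - <<'E'
from h import *
im=cv2.imread('pics/w1.png'); c=im[212:262,282:332]
cv2.imwrite('pics/w1c.png',cv2.resize(c,(600,600),interpolation=cv2.INTER_CUBIC))
g=cv2.cvtColor(c,cv2.COLOR_BGR2GRAY)
print(g[8:46:1,10:42])
print(hold_point_z)
E
```

```text
[[132 131 131 ... 128 130 134]
 [129 130 132 ... 128 130 134]
 [128 131 133 ... 127 130 137]
 ...
 [134 132 132 ... 135 136 134]
 [133 132 130 ... 137 136 132]
 [136 133 133 ... 135 134 132]]
0.0188
```

View pics/w1c.png

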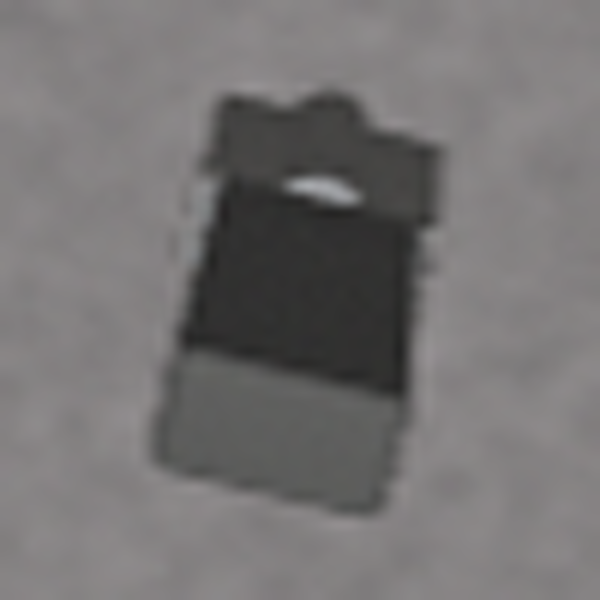

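The crop shows the ribbed x face looking up the image. The top face corners are at crop (185,348), (408,395), (380,517) and (155,463).

```bash
python3 - <<'E'
from h import *
v=np.load('w1.npy'); C=cam('wrist',dict(tool_pos=v[:3],ee_rot=v[3:]))
P=[plane(C,(281.5+x/12,211.5+y/12),.08) for x,y in [(185,348),(408,395),(380,517),(155,463)]]
P=np.array(P);print(P,P.mean(0))
S=cam('scene');print(tri(S,(437,222.5),C,(281.5+282/12,211.5+431/12)))
e=(P[1]+P[2]-P[0]-P[3])/2; f=(P[0]+P[1]-P[2]-P[3])/2
print(np.linalg.norm(e),np.linalg.norm(f),'yaw blocky',np.arctan2(e[1],e[0]),'blockx',np.arctan2(f[1],f[0]))
print('joints',get_obs()['joint_positions'])
E
```

```text
[[0.43091399 0.2431471  0.08      ]
 [0.44242642 0.26252233 0.08      ]
 [0.45409849 0.25570027 0.08      ]
 [0.44164562 0.23621449 0.08      ]] [0.44227113 0.24939605 0.08      ]
(array([0.44225015, 0.24697754, 0.08283082]), np.float64(0.006119477334564958))
0.02282824104139378 0.01314454769511468 yaw blocky 1.0181932698579723 blockx 2.5909817674084126
joints [ 5.28185116e-01 -5.83242250e-02  1.51851402e+00  8.48820016e-04
  1.68171891e+00 -7.31806009e-01]
```

>>> step_arm(increments="0 0 0 0 0 0.15;0 0 0 0 0 0.15;0 0 0 0 0 0.15;0 0 0 0 0 0.15;0 0 0 0 0 0.15")

```text
time: 1.6
tool_pos: [0.3866, 0.293, 0.2054]
ee_rot: [-3.142, -0.001, 2.078]
wrist_force: [0.2, -1.0, -1.3]
width: 0.0939
```

>>> step_arm(increments="0 0 0 0 0 0.15;0 0 0 0 0 0.15;0 0 0 0 0 0.15;0 0 0 0 0 0.15;0 0 0 0 0 0.15")

```text
time: 2.1
tool_pos: [0.3866, 0.293, 0.2054]
ee_rot: [-3.141, -0.0, 1.328]
wrist_force: [-0.1, -0.3, 0.3]
width: 0.094
```

>>> step_arm(increments="0 0 0 0 0 0.15;0 0 0 0 0 0.15;0 0 0 0 0 0.01;0 0 0 0 0 0;0 0 0 0 0 0")

```text
time: 2.6
tool_pos: [0.3872, 0.292, 0.2054]
ee_rot: [-3.141, -0.0, 1.024]
wrist_force: [1.1, -0.1, -0.3]
width: 0.0939
```

```bash
cat > go.py <<'E'
from h import *
def go(p,yaw=None):
    o=get_obs(); M=R.from_euler('xyz',o['ee_rot']).as_matrix()
    print('pose',o['tool_pos'].round(4),o['ee_rot'].round(3),'F',o['wrist_force'].round(1),'w',round(o['width'],4),'t',o['time'])
    print('tool shift cm',(M.T@(np.array(p)-o['tool_pos'])*100).round(2), 'turn z', None if yaw is None else round(o['ee_rot'][2]-yaw,3))
E
python3 - <<'E'
from go import *
o=get_obs(); im=snapshot('wrist')[:,:,::-1]; C=cam('wrist',o); q=proj(C,(.4423,.249,.08)); print(q)
cv2.imwrite('pics/w2.png',im); x,y=(q-35).astype(int); print(x,y,im[y:y+70,x:x+70].shape)
cv2.imwrite('pics/w2c.png',cv2.resize(im[y:y+70,x:x+70],(560,560),interpolation=cv2.INTER_CUBIC))
go((.4423,.249,.15),1.02)
E
```

```text
[385.44098969 200.2710318 ]
350 165 (70, 70, 3)
pose [0.3874 0.2918 0.2055] [-3.141 -0.     1.023] F [-0.3 -0.6  0.1] w 0.094 t 2.65
tool shift cm [-0.8   6.92  5.55] turn z 0.003
```

View pics/w2c.png

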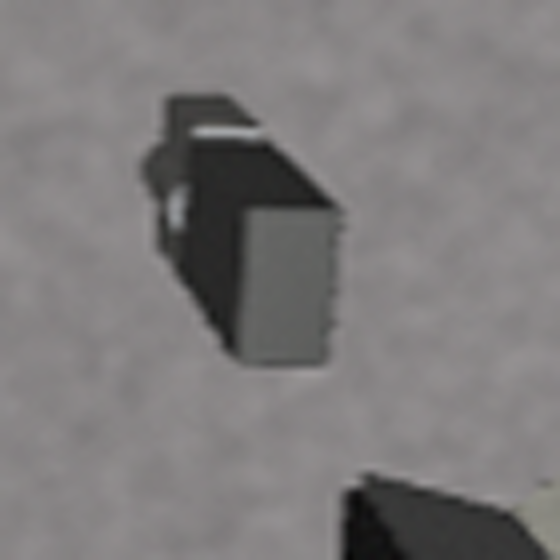

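The two views agree (seen at 385.5,200.1; predicted 385.4,200.3), so the top is at 80 mm and the jaws are aligned with its 14 mm side. I'll descend and grip.

>>> step_arm(increments="-0.4 3.5 0 0 0 0;-0.4 3.45 0 0 0 0;0 0 4 0 0 0;0 0 4 0 0 0;0 0 4 0 0 0")

```text
time: 3.15
tool_pos: [0.4433, 0.2481, 0.0845]
ee_rot: [3.141, -0.001, 1.021]
wrist_force: [0.0, -0.0, -0.7]
width: 0.0942
```

>>> step_arm(increments="0 0 3 0 0 0;0 0 2.2 0 0 0;0 0 0 0 0 0;0 0 0 0 0 0")

```text
time: 3.55
tool_pos: [0.4429, 0.2484, 0.0338]
ee_rot: [-3.141, -0.0, 1.021]
wrist_force: [0.7, -0.6, 0.0]
width: 0.0936
```

>>> step_arm(increments="0 0 0 0 0 0;0 0 0 0 0 0;0 0 0 0 0 0;0 0 0 0 0 0;0 0 0 0 0 0", claw=1)

```text
time: 4.05
tool_pos: [0.4429, 0.2484, 0.0339]
ee_rot: [3.141, -0.001, 1.021]
wrist_force: [0.3, -0.6, -0.0]
width: 0.0574
```

>>> step_arm(increments="0 0 0 0 0 0;0 0 0 0 0 0;0 0 0 0 0 0")

```text
time: 4.35
tool_pos: [0.4427, 0.2482, 0.0334]
ee_rot: [-3.142, 0.0, 1.021]
wrist_force: [-0.3, -0.6, -0.0]
width: 0.0335
```

>>> step_arm(increments="0 0 0 0 0 0;0 0 0 0 0 0;0 0 0 0 0 0;0 0 0 0 0 0;0 0 0 0 0 0")

```text
time: 4.85
tool_pos: [0.4427, 0.2483, 0.0334]
ee_rot: [-3.142, -0.0, 1.021]
wrist_force: [0.0, -0.1, -0.7]
width: 0.0139
```

>>> step_arm(increments="0 0 -2 0 0 0;0 0 -4 0 0 0;0 0 -4 0 0 0;0 0 -3 0 0 0")

```text
time: 5.25
tool_pos: [0.4432, 0.2485, 0.166]
ee_rot: [3.14, -0.002, 1.021]
wrist_force: [0.4, -0.1, -1.1]
width: 0.0141
```

```bash
python3 - <<'E'
from go import *
# jig origin from slab corners (side view): nr=(-94,-100), nl=(-94,100), fr=(78,-100)
D=cam('side'); w={}
for n,(x,y) in dict(nl=(20,130),nr=(152,430),fr=(468,318)).items(): w[n]=plane(D,(284.5+x/3.84,204.5+y/3.84),.01)[:2]
src=np.array([[-.094,.1],[-.094,-.1],[.078,-.1]]); dst=np.array([w['nl'],w['nr'],w['fr']])
print('lengths',np.linalg.norm(dst[0]-dst[1]),np.linalg.norm(dst[2]-dst[1]))
s=src-src.mean(0); d=dst-dst.mean(0)
th=np.arctan2((s[:,0]*d[:,1]-s[:,1]*d[:,0]).sum(),(s*d).sum()); c,sn=np.cos(th),np.sin(th); M=np.array([[c,-sn],[sn,c]])
t=dst.mean(0)-M@src.mean(0); print('yaw',th,'jig',t,'resid',(src@M.T+t-dst).round(4))
for y in (-.041,): g=M@np.array([-.067+.0135,y])+t; print('gap centre',g)
go((g[0],g[1],.2),th+np.pi/2)
E
```

```text
lengths 0.2003466888745972 0.1696153368106439
yaw 0.14513481218638163 jig [ 0.57278731 -0.110048  ] resid [[-0.0004 -0.    ]
 [-0.0011  0.0002]
 [ 0.0014 -0.0002]]
gap centre [ 0.52577945 -0.15835442]
pose [0.4432 0.2485 0.166 ] [ 3.140e+00 -2.000e-03  1.021e+00] F [ 0.4 -0.1 -1.1] w 0.0141 t 5.25
tool shift cm [-30.36  28.31  -3.42] turn z -0.695
```

>>> step_arm(increments="-3.8 2.62 0 0 0 0;-3.8 2.62 0 0 0 0;-3.8 2.62 0 0 0 0;-3.8 2.62 0 0 0 0;-3.8 2.62 0 0 0 0")

```text
time: 5.75
tool_pos: [0.4548, 0.0162, 0.1635]
ee_rot: [3.141, -0.0, 1.021]
wrist_force: [0.7, -0.2, -0.4]
width: 0.0138
```

>>> step_arm(increments="-3.8 2.62 0 0 0 0;-3.8 2.62 0 0 0 0;-3.8 2.62 0 0 0 0;-3.8 2.62 0 0 0 0")

```text
time: 6.15
tool_pos: [0.4647, -0.1684, 0.1634]
ee_rot: [3.141, -0.0, 1.021]
wrist_force: [0.4, -0.2, -1.2]
width: 0.0137
```

>>> step_arm(increments="0 0 0 0 0 -0.139;0 0 0 0 0 -0.139;0 0 0 0 0 -0.139;0 0 0 0 0 -0.139;0 0 0 0 0 -0.139")

```text
time: 6.65
tool_pos: [0.4648, -0.1666, 0.1632]
ee_rot: [-3.141, -0.0, 1.721]
wrist_force: [0.6, 1.1, -0.8]
width: 0.0136
```

>>> step_arm(increments="0 0 0 0 0 0;0 0 0 0 0 0")

```text
time: 6.85
tool_pos: [0.4649, -0.1665, 0.1633]
ee_rot: [-3.141, -0.0, 1.713]
wrist_force: [-0.4, 0.1, -0.6]
width: 0.014
```

```bash
python3 - <<'E'
from go import *
o=get_obs(); im=snapshot('wrist')[:,:,::-1]; np.save('w3.npy',np.r_[o['tool_pos'],o['ee_rot']]); C=cam('wrist',o)
cv2.imwrite('pics/w3.png',im); go((.5258,-.1584,.166),.145+np.pi/2)
print('gap',proj(C,(.5258,-.1584,.01)))
cv2.imwrite('pics/w3b.png',cv2.resize(im[60:360,250:640],(780,600),interpolation=cv2.INTER_CUBIC))
E
```

```text
pose [ 0.465  -0.1665  0.1633] [-3.141 -0.     1.713] F [ 0.7 -0.5 -0.9] w 0.0136 t 6.9
tool shift cm [-0.07  6.14 -0.27] turn z -0.002
gap [374.6142055  188.97905371]
```

View pics/w3b.png

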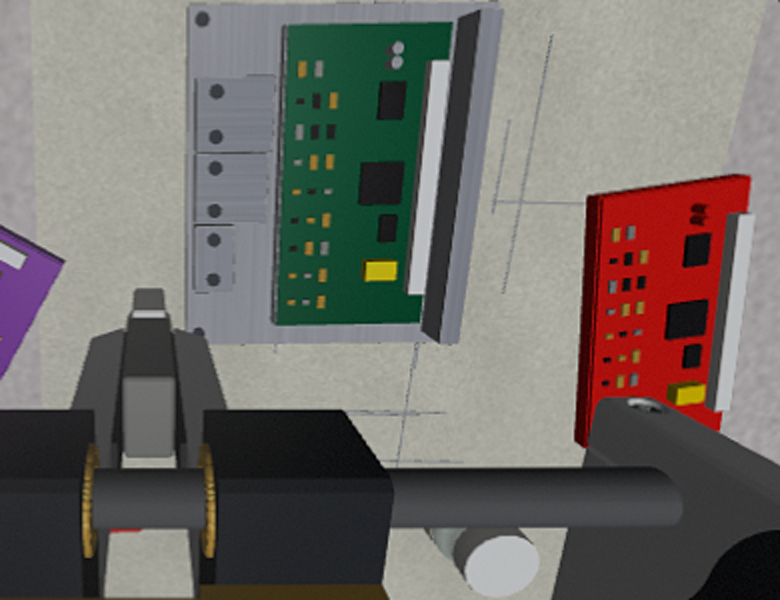

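The pads show clearly. The shallow one is at crop (215,258), with its front edge at x≈233 from y 226 to 291; the other two reach x≈267–275. The board's near edge runs (287,24) to (275,324). The jar (500,560) and the red board are clear of the path.

```bash
python3 - <<'E'
from go import *
v=np.load('w3.npy'); C=cam('wrist',dict(tool_pos=v[:3],ee_rot=v[3:]))
f=lambda x,y,z: plane(C,(249.75+x/2,59.75+y/2),z)[:2]
A=f(188,5,.01);B=f(187,343,.01);E=f(458,343,.01)
print('slab len',np.linalg.norm(A-B),np.linalg.norm(E-B)); d=A-B; th=np.arctan2(-d[0],d[1]); print('yaw edge',th,'yaw fr',np.arctan2(*(E-B)[::-1]))
th2=(th+np.arctan2(*(E-B)[::-1]))/2
b1=f(287,24,.022);b2=f(275,324,.022); d=b1-b2; print('board len',np.linalg.norm(d),'yaw',np.arctan2(-d[0],d[1]))
for th in (th,):
  M=np.array([[np.cos(th),-np.sin(th)],[np.sin(th),np.cos(th)]])
  J=lambda p:(M.T@(p-B)+[-.094,-.1]).round(4)
  o=B-M@[-.094,-.1]; print('jig',o,'side said .5728 -.1100')
  print('pad front',J(f(235,226,.024)),J(f(233,291,.024)),'pad rear',J(f(195,226,.024)),J(f(194,292,.024)))
  print('board',J(b1),J(b2),'brd y-45:',J(f(277.5,258,.022)))
  print('tool',J(v[:2]))
T=R.from_euler('xyz',v[3:]).as_matrix()
for p in [(0,0,.0334),(.014,0,.0334),(.014,0,.0034),(0.012,-.007,.0034)]:
    q=proj(C,T@p+v[:3]); print(p,(q-[249.75,59.75])*2)
E
```

```text
slab len 0.19848099134487163 0.17428741180047863
yaw edge 0.15708110567884565 yaw fr 0.14169221786415717
board len 0.16968045085283737 yaw 0.16198385950858407
jig [ 0.57363553 -0.1051983 ] side said .5728 -.1100
pad front [-0.0673 -0.0224] [-0.0675 -0.0617] pad rear [-0.0905 -0.0221] [-0.0909 -0.062 ]
board [-0.0418  0.086 ] [-0.041  -0.0837] brd y-45: [-0.0413 -0.0423]
tool [-0.117  -0.0435]
(0, 0, 0.0334) [150.5646567  321.69913097]
(0.014, 0, 0.0334) [150.60737591 288.52677141]
(0.014, 0, 0.0034) [150.91480094 312.01153651]
(0.012, -0.007, 0.0034) [130.8152374  317.46753306]
```

Gap measured: jig x −67 to −41 mm (26 mm), pad centre y −42 mm. The predicted foot edge (288) matches the image (290). I'll move above the gap and check again from low down.

>>> step_arm(increments="0.1 3.1 0 0 0 -0.007;0.05 3.15 0 0 0 0;0 0 4 0 0 0;0 0 3.8 0 0 0;0 0 0 0 0 0")

```text
time: 7.4
tool_pos: [0.5224, -0.1539, 0.0789]
ee_rot: [-3.13, -0.007, 1.722]
wrist_force: [-0.8, 0.7, -1.0]
width: 0.0134
```

>>> step_arm(increments="0 0 0 0 0 0;0 0 0 0 0 0")

```text
time: 7.6
tool_pos: [0.5281, -0.1565, 0.0882]
ee_rot: [3.138, 0.002, 1.722]
wrist_force: [-0.5, -0.2, 0.0]
width: 0.0137
```

```bash
python3 - <<'E'
from go import *
o=get_obs(); im=snapshot('wrist')[:,:,::-1]; np.save('w4.npy',np.r_[o['tool_pos'],o['ee_rot']]); C=cam('wrist',o)
cv2.imwrite('pics/w4.png',im); go((.5258,-.1584,.166),.149+np.pi/2)
th=.153;M=np.array([[np.cos(th),-np.sin(th)],[np.sin(th),np.cos(th)]]); print('tool in jig',M.T@(o['tool_pos'][:2]-[.5736,-.1052]))
s=cam('side'); print(proj(s,(.526,-.152,.01)))
cv2.imwrite('pics/w4b.png',cv2.resize(im[90:290,220:460],(720,600),interpolation=cv2.INTER_CUBIC))
E
```

```text
pose [ 0.5283 -0.1566  0.0885] [3.137e+00 3.000e-03 1.722e+00] F [-0.7  0.8 -1.2] w 0.0144 t 7.65
tool shift cm [-0.16 -0.24 -7.75] turn z 0.002
tool in jig [-0.05277621 -0.04376622]
[331.48823866 281.91818583]
```

View pics/w4b.png

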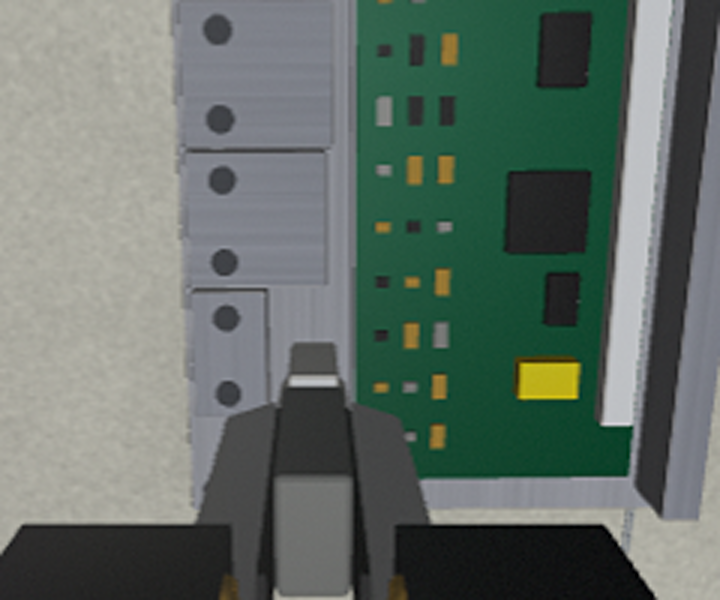

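The low view shows the pad front at crop x≈267 and the board edge at ≈357. The foot is at 290–337, so it lies between them. Computing the offset relative to the tool after settling.

```bash
python3 - <<'E'
from go import *
v=np.load('w4.npy'); C=cam('wrist',dict(tool_pos=v[:3],ee_rot=v[3:]))
th=.153;M=np.array([[np.cos(th),-np.sin(th)],[np.sin(th),np.cos(th)]])
f=lambda x,y,z: (M.T@(plane(C,(219.83+x/3,89.83+y/3),z)[:2]-v[:2])*1000).round(1)
print('rel tool mm, jig axes: pad front',f(268,291,.024),f(267,415,.024),'board',f(358,290,.022),f(358,390,.022),f(356,5,.022))
T=R.from_euler('xyz',v[3:]).as_matrix()
for p in [(.014,-.009,.0334),(.014,.009,.0334)]: print('foot pred',(proj(C,T@p+v[:3])-[219.83,89.83])*3)
go(v[:3])
E
```

```text
rel tool mm, jig axes: pad front [-13.9  21.3] [-14.8 -18.3] board [13.2 21.1] [ 13.6 -10.8] [ 11.6 102. ]
foot pred [281.87711725 342.55499489]
foot pred [349.4270187  342.57433715]
pose [ 0.5283 -0.1566  0.0885] [3.137e+00 3.000e-03 1.722e+00] F [-0.7  0.8 -1.2] w 0.0144 t 7.65
tool shift cm [ 0.01 -0.02  0.03] turn z None
```

Block is centred in a 27.7 mm gap to within about 0.5 mm. Lowering.

>>> step_arm(increments="0.1 0 1 0 0 0;0 0 1 0 0 0;0 0 0.5 0 0 0;0 0 0 0 0 0;0 0 0 0 0 0")

```text
time: 8.15
tool_pos: [0.5263, -0.1548, 0.0601]
ee_rot: [-3.141, -0.0, 1.723]
wrist_force: [-0.2, -0.8, -1.2]
width: 0.0141
```

>>> step_arm(increments="0 0 0 0 0 0;0 0 0 0 0 0")

```text
time: 8.35
tool_pos: [0.5268, -0.1549, 0.0608]
ee_rot: [3.141, 0.0, 1.723]
wrist_force: [0.2, -0.5, -0.2]
width: 0.0139
```

>>> step_arm(increments="0 0.05 0.8 0 0 0;0 0 0.5 0 0 0;0 0 0.2 0 0 0;0 0 0 0 0 0;0 0 0 0 0 0")

```text
time: 8.85
tool_pos: [0.527, -0.1547, 0.0454]
ee_rot: [-3.142, -0.0, 1.723]
wrist_force: [0.1, 0.4, -0.5]
width: 0.0139
```

>>> step_arm(increments="0 0 0.1 0 0 0;0 0 0 0 0 0;0 0 0 0 0 0")

```text
time: 9.15
tool_pos: [0.527, -0.1548, 0.0446]
ee_rot: [3.141, 0.0, 1.723]
wrist_force: [-0.1, -0.4, -0.3]
width: 0.0139
```

>>> step_arm(increments="0 0 0.1 0 0 0;0 0 0 0 0 0;0 0 0 0 0 0")

```text
time: 9.45
tool_pos: [0.527, -0.1547, 0.0434]
ee_rot: [3.142, -0.0, 1.723]
wrist_force: [-0.7, -0.3, -1.2]
width: 0.0136
```

>>> step_arm(increments="0 0 0.05 0 0 0;0 0 0 0 0 0;0 0 0 0 0 0")

```text
time: 9.75
tool_pos: [0.5272, -0.1548, 0.0434]
ee_rot: [3.141, 0.0, 1.723]
wrist_force: [-0.2, -0.6, 1.8]
width: 0.0141
```

```bash
python3 - <<'E'
from go import *
o=get_obs(); im=snapshot('side')[:,:,::-1]; go(o['tool_pos']); 
cv2.imwrite('pics/s5.png',cv2.resize(im[190:330,270:430],(640,560),interpolation=cv2.INTER_CUBIC))
E
```

```text
pose [ 0.5272 -0.1548  0.0435] [3.141 0.    1.723] F [0.6 0.6 2.9] w 0.0141 t 9.8
tool shift cm [ 0. -0.  0.] turn z None
```

View pics/s5.png

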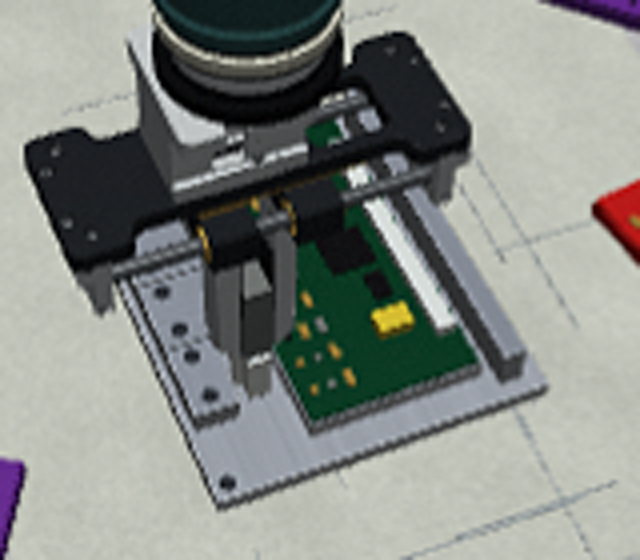

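The foot is on the slab (about 3 N upward) in the gap beside the shallow pad, upright. Now I'll push toward the fence.

>>> step_arm(increments="0 0.1 0 0 0 0;0 0.1 0 0 0 0;0 0.1 0 0 0 0;0 0.1 0 0 0 0;0 0 0 0 0 0")

```text
time: 10.3
tool_pos: [0.5314, -0.1543, 0.0435]
ee_rot: [3.141, 0.001, 1.723]
wrist_force: [-0.4, -0.3, 4.5]
width: 0.0139
```

>>> step_arm(increments="0 0.1 0 0 0 0;0 0.1 0 0 0 0;0 0.1 0 0 0 0;0 0 0 0 0 0;0 0 0 0 0 0")

```text
time: 10.8
tool_pos: [0.5342, -0.1539, 0.0434]
ee_rot: [3.141, 0.001, 1.723]
wrist_force: [-0.5, -1.1, 5.4]
width: 0.0136
```

>>> step_arm(increments="0 0.05 0 0 0 0;0 0.05 0 0 0 0;0 0 0 0 0 0;0 0 0 0 0 0")

```text
time: 11.2
tool_pos: [0.5352, -0.1537, 0.0434]
ee_rot: [3.141, 0.001, 1.723]
wrist_force: [-1.2, -0.5, 5.3]
width: 0.0143
```

>>> step_arm(increments="0 0.05 -0.02 0 0 0;0 0.05 0 0 0 0;0 0 0 0 0 0;0 0 0 0 0 0")

```text
time: 11.6
tool_pos: [0.5357, -0.1535, 0.0434]
ee_rot: [-3.141, 0.0, 1.723]
wrist_force: [-2.6, 0.5, 5.7]
width: 0.0138
```

>>> step_arm(increments="0 0.05 0 0 0 0;0 0.05 0 0 0 0;0 0 0 0 0 0;0 0 0 0 0 0")

```text
time: 12.0
tool_pos: [0.5367, -0.1533, 0.0434]
ee_rot: [-3.141, 0.0, 1.723]
wrist_force: [-2.6, 0.1, 5.5]
width: 0.0142
```

```bash
python3 - <<'E'
from go import *
o=get_obs(); im=snapshot('wrist')[:,:,::-1]; go(o['tool_pos']); np.save('w6.npy',np.r_[o['tool_pos'],o['ee_rot']])
cv2.imwrite('pics/w6.png',im)
cv2.imwrite('pics/w6b.png',cv2.resize(im[0:300,240:490],(500,600),interpolation=cv2.INTER_CUBIC))
E
```

```text
pose [ 0.5367 -0.1533  0.0434] [-3.141  0.     1.723] F [-1.2 -0.5  6.2] w 0.0138 t 12.05
tool shift cm [-0.  0. -0.] turn z None
```

View pics/w6b.png

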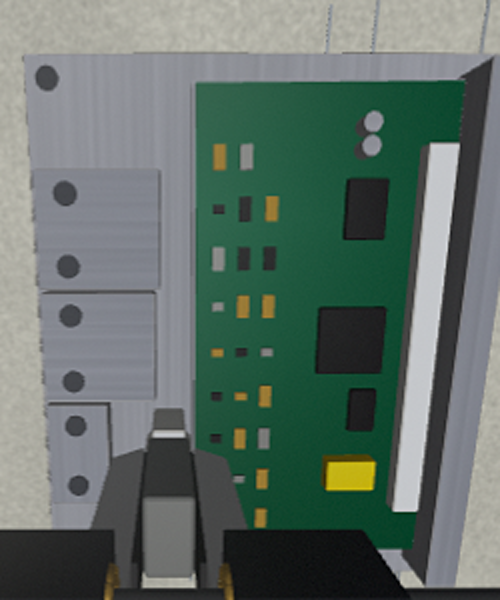

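The board now looks almost against the fence (its far edge meets the dark face at crop (463,82) to (415,548)), but the push is still only about 2 N. I'll press on until the force rises.

>>> step_arm(increments="0 0.05 0 0 0 0;0 0.05 0 0 0 0;0 0 0 0 0 0;0 0 0 0 0 0")

```text
time: 12.45
tool_pos: [0.5371, -0.1533, 0.0434]
ee_rot: [-3.14, -0.0, 1.723]
wrist_force: [-2.9, -0.4, 6.4]
width: 0.014
```

>>> step_arm(increments="0 0.05 0 0 0 0;0 0.05 0 0 0 0;0 0 0 0 0 0;0 0 0 0 0 0")

```text
time: 12.85
tool_pos: [0.5372, -0.1533, 0.0434]
ee_rot: [-3.138, -0.0, 1.723]
wrist_force: [-5.3, -0.3, 8.5]
width: 0.0137
```

>>> step_arm(increments="0 0.05 -0.01 0 0 0;0 0.05 -0.01 0 0 0;0 0 0 0 0 0;0 0 0 0 0 0")

```text
time: 13.25
tool_pos: [0.5373, -0.1532, 0.0435]
ee_rot: [-3.136, -0.0, 1.723]
wrist_force: [-7.4, -1.2, 8.5]
width: 0.0139
```

>>> step_arm(increments="0 0.05 0 0 0 0;0 0.05 0 0 0 0;0 0 0 0 0 0;0 0 0 0 0 0")

```text
time: 13.65
tool_pos: [0.5374, -0.1532, 0.0435]
ee_rot: [-3.134, -0.0, 1.723]
wrist_force: [-9.1, -0.6, 10.2]
width: 0.014
```

>>> step_arm(increments="0 0.05 0 0 0 0;0 0.05 0 0 0 0;0 0 0 0 0 0;0 0 0 0 0 0;0 0 0 0 0 0")

```text
time: 14.15
tool_pos: [0.5376, -0.1532, 0.0435]
ee_rot: [-3.132, -0.0, 1.723]
wrist_force: [-11.5, -1.6, 10.6]
width: 0.0141
```

```bash
python3 - <<'E'
from go import *
o=get_obs(); im=snapshot('wrist')[:,:,::-1]; go(o['tool_pos']); np.save('w7.npy',np.r_[o['tool_pos'],o['ee_rot']])
cv2.imwrite('pics/w7.png',im)
cv2.imwrite('pics/w7b.png',cv2.resize(im[20:290,250:490],(711,600)if 0 else (640,600),interpolation=cv2.INTER_CUBIC))
E
```

```text
pose [ 0.5375 -0.1532  0.0435] [-3.132e+00 -1.000e-03  1.723e+00] F [-11.2  -1.9  11.3] w 0.0141 t 14.2
tool shift cm [ 0.  0. -0.] turn z None
```

View pics/w7b.png

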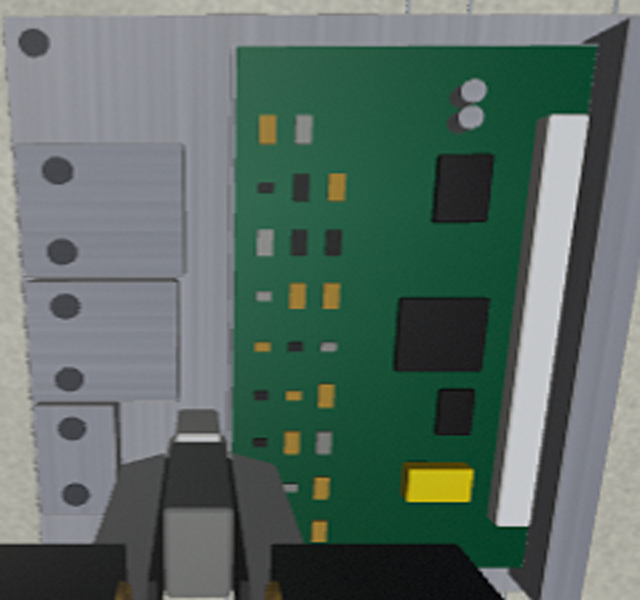

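Final view: the far edge lies along the dark fence face over its full length, (597,48) to (523,568), with no slab strip between. I'll check the gaps numerically against the pads.

```bash
python3 - <<'E'
from go import *
v=np.load('w7.npy'); C=cam('wrist',dict(tool_pos=v[:3],ee_rot=v[3:]))
f=lambda x,y,z: plane(C,(249.8+x/(640/240),19.8+y/(600/270)),z)[:2]
ang=lambda a,b: np.arctan2(-(a-b)[0],(a-b)[1])
A,B=f(237,48,.022),f(233,400,.022); print('board near yaw',ang(A,B),'far yaw',ang(f(597,46,.022),f(523,567,.022)))
print('slab edge yaw',ang(f(6,17,.01),f(44,543,.01)),'fence top yaw',ang(f(632,20,.034),f(543,590,.034)))
n=(A-B)/np.linalg.norm(A-B); n=np.array([n[1],-n[0]])
for nm,p in dict(pad43=(184,210),pad41=(179,340),shallow=(119,440)).items(): print(nm,'gap mm',(A-f(*p,.024))@n*1000)
print('board depth mm',(f(560,300,.022)-f(234,300,.022))@n*1000)
go(v[:3])
E
```

```text
board near yaw 0.1548039326716716 far yaw 0.1567354049462299
slab edge yaw 0.15432783052357055 fence top yaw 0.15419513504146493
pad43 gap mm 13.294995430803198
pad41 gap mm 14.958833578324466
shallow gap mm 32.34367532886331
board depth mm 87.89983723116862
pose [ 0.5375 -0.1532  0.0435] [-3.132e+00 -1.000e-03  1.723e+00] F [-11.2  -1.9  11.3] w 0.0141 t 14.2
tool shift cm [ 0.  0. -0.] turn z None
```

Gaps are 13.3, 15.0 and 32.3 mm (12, 14 and 32 expected when flush). The board is parallel to the fence within about 0.003 rad, with an 11 N push. Handing in.

```bash
python3 -c "
from bench import *
print(close_job())"
```

```text
the job is handed in; nothing more can be done
None
```

I gripped the block across its 14 mm faces and lowered it foot-down into the gap at the shallow pad. I then pushed the board to the fence and handed the job in while still pressing; no verdict was reported.

**Last checks:**
- **Push and grip:** the wrist force was about 11 N against the push. The grip was still closed on the block at 14 mm opening.
- **Board position:** the gap to the shallow pad measured 32.3 mm, where 32 is flush. The other two read 13.3 and 15.0 mm against 12 and 14 expected, about 1 mm over but within the 2 mm calibration.
- **Parallel:** the board's edges lined up with the fence within about 0.003 rad.
- **Upright and time:** the tool tilt was about 0.01 rad, and the clock stood at about 14 s of the 35 s.

**Downward load:** the foot also pressed the slab with about 11 N, more than I aimed for, but nothing moved because of it. The wrist cannot separate the block–board force from the board–fence force, so I took both from the push rising once the board stopped moving. I saw no contact with the multimeter, screwdriver or jar, but did not measure their positions again at the end.

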